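Catch the specimen carriage in the camera bay

TASK

Press the black paddle down to release the specimen carriage, let it roll freely and untouched past the label reader, then catch it very gently from its downhill side with the fingertips and bring it to rest with its sprung front plate between the two bay posts in front of the camera. Go along with it as it arrives, so that its sprung plate is never pushed in by more than about 10 mm, and do not grip it; it must not run on towards the buffer, or upset its jar, and nothing else on the bench may be disturbed. Hold it still there for three seconds, and finish while still holding it there: the rail slopes, so it rolls on if you let go.

Things in the scene. Friction and masses are not known exactly. Their poses are not given: they have to be found in the camera images.
- rail: Fixed inclined rail: white base slab 100 x 720 mm, aluminium track 62 mm wide, 700 mm long. Origin on the bench under the track's middle. Its y axis points uphill along the track, x across to the far side, z up. The track's top is 65 mm above the bench at y = 0 and falls 41 mm per metre towards -y. At its lower end (y = -313 to -327 mm) a rubber buffer stands 20 mm above the track.
- travel (a joint): Travel of the carriage down the slope in m: 0 at the gate, 0.51 at the end. The downhill face of its plate stands at rail y = 0.210 - travel + spring. Past the reader, where it may be touched, from travel 0.20; between the bay posts at 0.40 to 0.48 (middle 0.44); must not pass 0.50. The carriage is an aluminium truck 80 mm wide, 112 mm long, deck top 28 mm above the track.
- deck (a point): Point on the carriage's deck under the jar, 62 mm uphill of the plate's downhill face. Carriage and jar weigh about 0.8 kg together (0.7 to 1.05). A magnetic brake resists with 1.14 N per m/s: once released it gathers speed with a time constant of about 0.7 s (0.6 to 0.92) towards about 0.28 m/s (0.24 to 0.37). Some 0.3 N holds it still on the slope.
- carriage: The carriage without its plate. Origin: on the track's top, at the middle of the carriage's downhill edge, where the plate's downhill face stands while its spring is not pushed in; axes parallel to the rail's (y uphill, z up).
- plate: Catch plate at the carriage's downhill end, upright, steel, 70 mm wide across the rail, 6 mm thick, 62 mm high, sprung. Origin: middle of the lower edge of its downhill face, 28 mm above the track; axes parallel to the rail's, so this face looks to -y. Push with the fingertips on this face, 20 to 55 mm above its lower edge.
- spring (a joint): How far the sprung catch plate is pushed in, towards the carriage's jar, in m: 0 free, 0.025 at its stop. Spring about 100 N/m, damping 2.5 N per m/s: holding the carriage still pushes it in by 3 to 4 mm. Over 13 mm counts as a bump.
- jar: Loose clear specimen jar with a white cap, 44 mm in diameter, 66 mm high, about 0.14 kg, standing on the level deck of the carriage between low lips. Origin: centre of its underside, z up.
- gate (a joint): Angle of the release rod in rad: 0 shut, 0.6 fully pressed (stop); starts at 0 to 0.08. The rod runs along the rail's near side at rail x = -65 mm, turns stiffly (about 2 N on the paddle) and stays where it is left. Its upright blade at the upper end holds a lug on the carriage; from about 0.35 rad it is clear and the carriage starts, so press to 0.5 or more.
- paddle (a point): Press point on top of the rod's black paddle, a plate 64 mm long (towards the robot, tilted up 0.35 rad when shut) and 46 mm wide, near rail x = -107, y = -80 mm. It lies 42 mm from the rod's axis and 21 mm above it when shut, and sinks about 25 mm when pressed straight down. Moves with the paddle.
- bay (a point): Point on the track's top midway between the bay posts (rail x = 0, y = -230 mm): the plate's downhill face is to stop within 40 mm of it along the rail. The posts are two thin steel strips at rail x = 42 mm, y = -190 and -270 mm, which end 5 mm above the track; a thin white line crosses the track at each.
- camera (a point): Centre of the bay camera, a grey box on a post at the rail's far side: rail x = 67 to 125 mm, y = -260 to -200 mm, top 118 mm above the bench. Fixed to the rail.
- reader (a point): Centre of the label reader, a grey box at the rail's far side: rail x = 62 to 108 mm, y = 95 to 145 mm, top 115 mm above the bench. Fixed to the rail.
- wash_bottle: Bystander: white wash bottle, 60 mm in diameter, 170 mm high; origin under its centre.
- beaker: Bystander: glass beaker, 70 mm across, 90 mm high; origin under its centre.
- dish: Bystander: glass dish, 90 mm across, 16 mm high; origin under its centre.
- spare_jar_a: Bystander: clear jar on the bench, 44 mm in diameter, 66 mm high; origin under its centre.
- spare_jar_b: Bystander: a second clear jar on the bench, same size; origin under its centre.
- marker: Bystander: black marker lying on the bench, 130 mm long, 14 mm thick; origin at its underside.
- collar: Bystander: rubber ring, 60 mm across, 15 mm high; origin under its centre.
Not all that is in view belongs to the job. Leave any green or red look-alike of the jar alone.

How it is judged:
On the way, in this order (a step that is already met when the one before it is completed fails the run):
1. the released carriage has rolled past the label reader (value of joint travel above 0.2 m and velocity of joint travel above 0.05 m/s), for 0.1 s.
2. the fingers hold the carriage still between the bay posts for 3 s (value of joint travel between 0.4 and 0.48 m and velocity of joint travel between -0.025 and 0.025 m/s and contact force between the fingers and plate above 0.05 N), for 3 s.
At the end, for the whole second after the job is handed in: The carriage is at travel 0.40 to 0.48 m (plate between the bay posts), still (under 0.025 m/s), leaning on the fingers (over 0.05 N), with the jar upright on it (tilt under 0.15 rad, within 90 mm of the carriage's origin) (all of step 2 and angle between jar's own z axis and vertical below 0.15 rad and distance between jar and carriage below 0.09 m); the arm keeps its last pose, push and grip.
It fails at once if the carriage is touched before it has passed the reader (travel 0.19) (value of joint travel below 0.19 m and (contact force between any of the fingers, the arm and carriage above 0.3 N or value of joint spring above 0.004 m)).
It fails at once if the carriage is bumped, shoved or gripped (spring plate pushed in over 13 mm, or over 6 N) (value of joint spring above 0.013 m or contact force between any of the fingers, the arm and carriage above 6 N).
It fails at once if the carriage runs on towards the buffer (travel over 0.50) (value of joint travel above 0.5 m).
It fails at once if the jar tips (angle between jar's own z axis and vertical above 0.3 rad).
It fails at once if a bystander is disturbed (moved over 20 mm) (distance of any of wash_bottle, beaker, dish, spare_jar_a, spare_jar_b, marker, collar from where it was at the start of the episode above 0.02 m).
It also fails if it takes over 34 s, if anything falls off the work surface, if the arm or the gripper's body presses on something with over 40 N, if the wrist force passes 120 N, or if a joint passes its speed limit or range.

ROBOT

A 7-joint arm with a two-finger parallel gripper is mounted at the origin on the work surface. World frame = base frame: x ahead of the robot, y to its left, z up, the work surface at z = 0. Lengths are in m, angles in rad, forces in N, time in s.
With the tool pointing down it reaches from about 0.4 to 0.85 m from the base axis. Payload 4.5 kg.
Tool frame: the origin (TCP) lies midway between the tips of the shut fingers; the grasp point (between the pads) lies behind it (r.tcp_to_grasp is the x of the grasp point in the tool frame, in m); x points along the fingers, z is the direction in which the jaws open and shut, and the axes are right-handed (so a half turn about x gives the same grasp; the last joint's range is limited). The gripper opens to 88 mm and grips with 3 to 60 N. Pads are 18 mm wide; open, the fingers measure 123 mm over their backs; the gripper's body (75 mm by 187 mm) begins 45 mm behind the grasp point.
Start: joints at [1.146, 0.689, -0.195, 1.565, 0.157, 0.902, -0.215], TCP at [0.277, -0.56, 0.199] pointing down, gripper open.
Joint ranges: [-3.01, 3.01], [-0.46, 2.08], [-1.47, 1.51], [0.13, 2.56], [-1, 4.14], [0.04, 2.09], [-2.66, 2.66]. Speed limits (rad/s): [2.57, 2.57, 3.14, 3.14, 3.14, 3.14, 3.14].

INTERFACE

Orientations are given as a unit quaternion [x, y, z, w].
In Python, from plant import readout, optics, workorder, r gives the robot as it stands.
- The arm moves only by the tool drive_tool, never from a script. Its argument "series" is a list of rows, each an object of numbers: "hand": the finger opening in cm, from 0 to 8.81; "dx", "dy", "dz": the shift along the tool's x, y, z in cm; "yaw": the turn about the tool's x in degrees. In form: [{"hand": .., "dx": .., "dy": .., "dz": .., "yaw": ..}, ...]. A call has exactly 8 rows; each row shifts and turns the commanded pose from where the row before left it, along the tool's axes as they then stand; what a row does not reach is not made up. A row lasts 1/8 s, in which the tool goes at most 62.5 mm and 10.7 degrees, less where a joint would pass 70% of its speed; a pose out of reach is approached as far as the arm can. A call with a gripper value outside its range is refused whole. The fingers move at their own pace and stop on an object; "squeeze" is the grip in N (left out, the last holds). Time passes only in rows, so rows that do not move let the fingers close, or fill a call up. It gives the time, the measured TCP pose, the force and the opening at its end, in the units of the state.
- readout.get_state(): the state, without advancing time (a new reading comes with each control period).
- optics.snapshot(name): name is "side" or "top" or "wrist"; returns a dict with "pixels" (480x640x3 uint8, red, green, blue), "depth" (480x640 float32, m along the optical axis (not along the pixel's ray), 0 where there is no reading), "fx", "fy", "cx", "cy" (pixels), "R" (3x3) and "t" (3): a world point X has camera coordinates R X + t. Camera axes: x right, y down, z forward; pixel columns grow to the right and rows downward; lengths in m; the calibration is good to about 2 mm. A picture is of the moment at which its call begins.
- workorder.finish_job(): hands the job in, once; it reports no verdict.
The state is a dict: "clock": time; "q": joint angles; "qd": joint speeds; "joint_torque": joint torques, N m; "tool_pos": TCP position; "eef_rot": TCP orientation; "contact_force": force on the tool from outside, world axes, zero at the start; "moment": the same for the moment, N m; "opening": opening from 0.0 (shut) to 1.0 (fully open).
Only numpy, scipy, OpenCV 4.12 (cv2) and the standard library are available. Lean on these libraries where they do the work, as an engineer would, in place of code of your own. Each camera call takes 0.05 s, during which the arm holds its last target. There are 200 camera calls.

## Working session

There is one attempt and no reset: what is moved stays moved. The work goes in short steps, Python scripts to look and compute and a tool call to move; the robot and the scene stay as the last step left them, time stands still between calls to the robot, and variables do not carry over. Pictures are saved under pics/ and viewed, about 8 in all and at most 12, crops included, and the job is handed in when it is done.

Besides the shell and the picture viewer there is one more tool, called after "Emit:" as a command line: name --argument value ..., lists and objects as JSON in quotes. drive_tool: Moves the arm, as the interface text tells. Its arguments: {"type":"object","properties":{"series":{"type":"array","items":{"type":"object","properties":{"hand":{"type":"number"},"dx":{"type":"number"},"dy":{"type":"number"},"dz":{"type":"number"},"yaw":{"type":"number"}}}},"squeeze":{"type":"number"}},"required":["series"]}

```bash
mkdir -p pics; cat > h.py <<'E'
import numpy as np, cv2
from plant import readout, optics, workorder, r
def snap(n,f):
    s=optics.snapshot(n); cv2.imwrite(f'pics/{f}.png',s['pixels'][:,:,::-1]); np.savez(f'{f}.npz',**s); return s
def pt(s,u,v,d=None):
    d=float(s['depth'][v,u]) if d is None else d
    c=np.array([(u-s['cx'])/s['fx']*d,(v-s['cy'])/s['fy']*d,d]); return s['R'].T@(c-s['t'])
def proj(s,X):
    c=s['R']@np.array(X)+s['t']; return [s['fx']*c[0]/c[2]+s['cx'],s['fy']*c[1]/c[2]+s['cy']]
E
python3 - <<'E'
from h import *
np.set_printoptions(precision=4,suppress=True)
for n in('top','side'):
    s=snap(n,n+'0'); print(n,s['fx'],s['R'].tolist(),s['t'])
st=readout.get_state()
print({k:np.round(v,3) for k,v in st.items()}, r.tcp_to_grasp)
E
```

```text
top 491.29232872838054 [[0.01031543148448785, -0.9998985677533765, -0.009820696412941518], [-0.9856175617643783, -0.008510428343436854, -0.16877675951105697], [0.168676061772057, 0.011420455952261797, -0.9856053771012573]] [0.0117 0.5528 1.0993]
side 444.72456819880244 [[-0.9324191043449717, -0.36114610414496, 0.012965543314433921], [-0.21846513174678137, 0.5347348310779922, -0.8162913981188658], [0.28786733066359266, -0.763958213446854, -0.5774948034776667]] [0.5109 0.1998 1.0659]
{'clock': np.float64(0.1), 'q': array([ 1.146,  0.69 , -0.194,  1.566,  0.157,  0.902, -0.215]), 'qd': array([ 0.   , -0.002, -0.001, -0.002, -0.   , -0.001,  0.001]), 'joint_torque': array([ -0.004, -52.851,  -1.272, -15.384,  -0.053,   0.002,   0.   ]), 'tool_pos': array([ 0.276, -0.56 ,  0.198]), 'eef_rot': array([ 0.373,  0.601, -0.373,  0.6  ]), 'contact_force': array([ 0.076,  0.183, -0.27 ]), 'moment': array([ 0.005, -0.025, -0.003]), 'opening': np.float64(1.004)} -0.0187
```

View pics/top0.png

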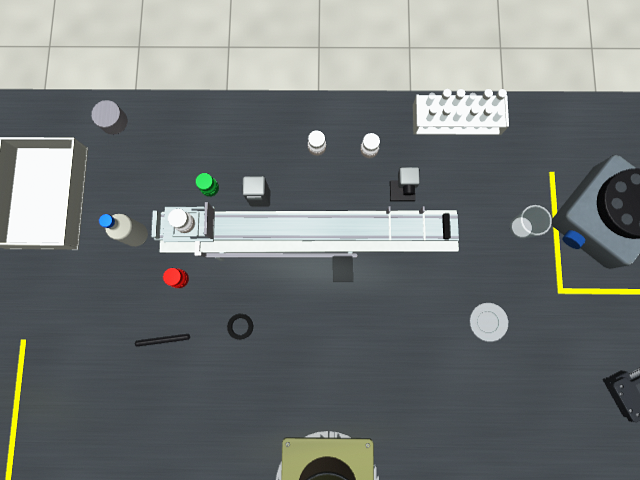

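View pics/side0.png

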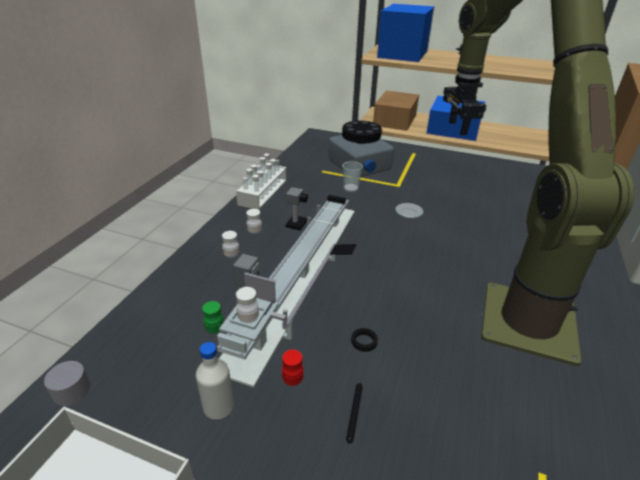

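Top view: the rail runs left (uphill) to right. The carriage and its white-capped jar are at (180,220), the plate at (210,221), the paddle at (343,269), the bay lines at columns 389 and 424, the buffer at (447,226) and the camera at (409,180). The red jar (175,278) and green jar (207,184) are look-alikes. The job's jar is the one with the white cap on the carriage.

```bash
python3 - <<'E'
from h import *
np.set_printoptions(precision=4,suppress=True)
s=dict(np.load('top0.npz'))
for n,u,v in [('line1',389,226),('line2',424,226),('buf',447,226),('track',300,225),('track',230,225),('padC',343,269),('padfar',343,259),('padnear',343,280),('cam',409,175),('reader',254,184),('plateTop',210,222),('slab',300,246),('slabR',450,245),('slabL',165,247),('beaker',536,220),('trackR',440,225),('post1',389,209)]:
    print(n,pt(s,u,v))
im=s['pixels'][:,:,::-1]
a=cv2.resize(im[160:300,330:470],None,fx=4,fy=4,interpolation=cv2.INTER_CUBIC)
cv2.imwrite('pics/c1.png',a)
E
```

```text
line1 [ 0.5818 -0.1395  0.0598]
line2 [ 0.5829 -0.2208  0.0573]
buf [ 0.5805 -0.2704  0.0715]
track [0.5812 0.0663 0.0656]
track [0.5786 0.2268 0.0719]
padC [ 0.4805 -0.0332  0.0634]
padfar [ 0.5042 -0.0334  0.0572]
padnear [ 0.4551 -0.0332  0.0672]
cam [ 0.6862 -0.1779  0.1192]
reader [0.6652 0.1688 0.1111]
plateTop [0.5727 0.2582 0.1333]
slab [0.5405 0.0684 0.0122]
slabR [ 0.5465 -0.2915  0.0096]
slabL [0.5356 0.394  0.01  ]
beaker [ 0.6048 -0.4912  0.0316]
trackR [ 0.5867 -0.2591  0.0518]
post1 [ 0.6221 -0.14    0.06  ]
```

View pics/c1.png

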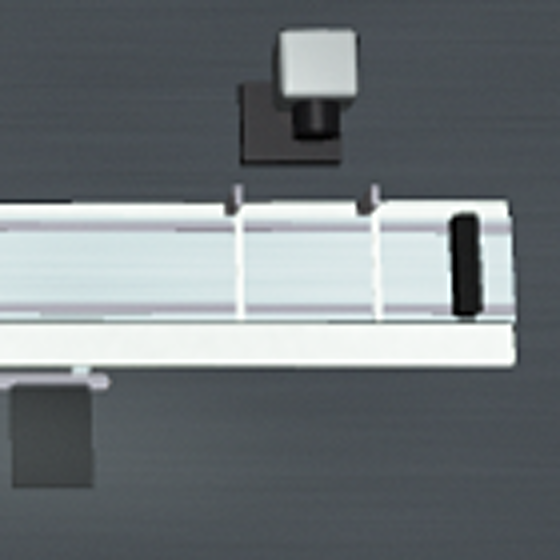

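```bash
python3 - <<'E'
from h import *
from scipy.spatial.transform import Rotation as Ro
np.set_printoptions(precision=4,suppress=True)
print(Ro.from_quat(readout.get_state()['eef_rot']).as_matrix())
s=dict(np.load('top0.npz')); g=s['pixels'].astype(int).sum(2)
def ray(u,v,z):
    d=s['R'].T@np.array([(u-s['cx'])/s['fx'],(v-s['cy'])/s['fy'],1]); c=-s['R'].T@s['t']; return c+d*(z-c[2])/d[2]
P=[]
for u in list(range(175,190,3))+list(range(215,330,6))+list(range(365,455,5)):
    col=g[235:262,u]; k=np.argmin(np.diff(col)); P.append(ray(u,235+k+0.5,0.012))
P=np.array(P); f=np.polyfit(P[:,1],P[:,0],1); res=P[:,0]-np.polyval(f,P[:,1]); m=abs(res)<.004; f=np.polyfit(P[m,1],P[m,0],1); print('near slab edge x=',f,m.sum(),len(m))
a=-f[0]; print('yaw',a)
for u in(390.3,424.25): print(ray(u,227,.0565))
print('plate top ctr',ray(210,222,.133), 'beaker etc')
for n,u,v in [('dish',489,322),('collar',240,326)]: print(n,ray(u,v,.01))
E
```

```text
[[-0.0008  0.8966  0.4429]
 [ 0.0014  0.4429 -0.8966]
 [-1.     -0.0001 -0.0016]]
near slab edge x= [-0.0174  0.5292] 14 43
yaw 0.01736044730041729
[ 0.5801 -0.1429  0.0565]
[ 0.5807 -0.2215  0.0565]
plate top ctr [0.5728 0.2583 0.133 ] beaker etc
dish [ 0.3653 -0.376   0.01  ]
collar [0.35   0.2058 0.01  ]
```

Emit:
drive_tool --series '[{"hand": 0,"yaw": -8},{"hand": 0,"yaw": -8},{"hand": 0,"yaw": -8},{"hand": 0,"yaw": -8},{"hand": 0,"yaw": -8},{"hand": 0,"yaw": -8},{"hand": 0,"yaw": -8},{"hand": 0,"yaw": -8}]' --squeeze 5

```text
invalid input at $.series[0]: expected keys hand, dx, dy, dz, yaw
```

Emit:
drive_tool --series '[{"hand": 0,"dz": 3,"dy": 4},{"hand": 0,"dz": 4,"dy": 4},{"hand": 0,"dz": 4,"dy": 4},{"hand": 0,"dz": 4,"dy": 4},{"hand": 0,"dz": 4,"dy": 4},{"hand": 0,"dz": 1,"dy": 4},{"hand": 0,"dz": 0,"dy": 4},{"hand": 0,"dz": 0,"dy": 2}]'

```text
invalid input at $.series[0]: expected keys hand, dx, dy, dz, yaw
```

Emit:
drive_tool --series '[{"hand": 0,"dx": 0,"dy": 0,"dz": 0,"yaw": -8},{"hand": 0,"dx": 0,"dy": 0,"dz": 0,"yaw": -8},{"hand": 0,"dx": 0,"dy": 0,"dz": 0,"yaw": -8},{"hand": 0,"dx": 0,"dy": 0,"dz": 0,"yaw": -8},{"hand": 0,"dx": 0,"dy": 0,"dz": 0,"yaw": -8},{"hand": 0,"dx": 0,"dy": 0,"dz": 0,"yaw": -8},{"hand": 0,"dx": 0,"dy": 0,"dz": 0,"yaw": -8},{"hand": 0,"dx": 0,"dy": 0,"dz": 0,"yaw": -8}]' --squeeze 5

```text
clock: 1.1
tool_pos: [0.2765, -0.5601, 0.1988]
eef_rot: [-0.003, 0.707, 0.004, 0.707]
contact_force: [0.0, -0.3, 0.3]
opening: 0.117
```

Emit:
drive_tool --series '[{"hand": 0,"dx": 0,"dy": 3,"dz": 3,"yaw": 0},{"hand": 0,"dx": 0,"dy": 4,"dz": 4,"yaw": 0},{"hand": 0,"dx": 0,"dy": 4,"dz": 4,"yaw": 0},{"hand": 0,"dx": 0,"dy": 4,"dz": 4,"yaw": 0},{"hand": 0,"dx": 0,"dy": 4,"dz": 4,"yaw": 0},{"hand": 0,"dx": 0,"dy": 4,"dz": 1,"yaw": 0},{"hand": 0,"dx": 0,"dy": 4,"dz": 0,"yaw": 0},{"hand": 0,"dx": 0,"dy": 2,"dz": 0,"yaw": 0}]'

```text
clock: 2.1
tool_pos: [0.4753, -0.267, 0.1991]
eef_rot: [-0.003, 0.707, 0.003, 0.707]
contact_force: [0.2, 0.4, 0.3]
opening: 0.005
```

Emit:
drive_tool --series '[{"hand": 0,"dx": 0,"dy": 3,"dz": 0.2,"yaw": 0},{"hand": 0,"dx": 0,"dy": 5,"dz": 0,"yaw": 0},{"hand": 0,"dx": 0,"dy": 5,"dz": 0,"yaw": 0},{"hand": 0,"dx": 2,"dy": 5,"dz": 0,"yaw": 0},{"hand": 0,"dx": 3,"dy": 3.5,"dz": 0,"yaw": 0},{"hand": 0,"dx": 3,"dy": 1.6,"dz": 0,"yaw": 0},{"hand": 0,"dx": 2.5,"dy": 0,"dz": 0,"yaw": 0},{"hand": 0,"dx": 0,"dy": 0,"dz": 0,"yaw": 0}]'

```text
clock: 3.1
tool_pos: [0.4752, -0.0392, 0.0929]
eef_rot: [-0.002, 0.708, 0.001, 0.706]
contact_force: [-0.6, -0.8, 0.2]
opening: 0.004
```

```bash
python3 - <<'E'
from h import *
s=snap('top','t1'); a=s['pixels'][:,:,::-1][150:300,250:450]; a=cv2.resize(a,None,fx=3,fy=3,interpolation=cv2.INTER_CUBIC)
w=snap('wrist','w1')['pixels'][:,:,::-1]
b=snap('side','s1')['pixels'][:,:,::-1][180:330,240:440]; b=cv2.resize(b,None,fx=2.25,fy=2.25,interpolation=cv2.INTER_CUBIC)
o=np.zeros((600,800,3),np.uint8); o[:225,:300]=cv2.resize(a,(300,225)); o[:338-0,330:780]=b[:338,:450]; o[345:585,:320]=cv2.resize(w,(320,240)); o[345:600,330:670]=cv2.resize(a,(340,255))
cv2.imwrite('pics/m1.png',o); print(readout.get_state()['tool_pos'])
E
```

```text
[ 0.47694094 -0.03911899  0.09495133]
```

View pics/m1.png

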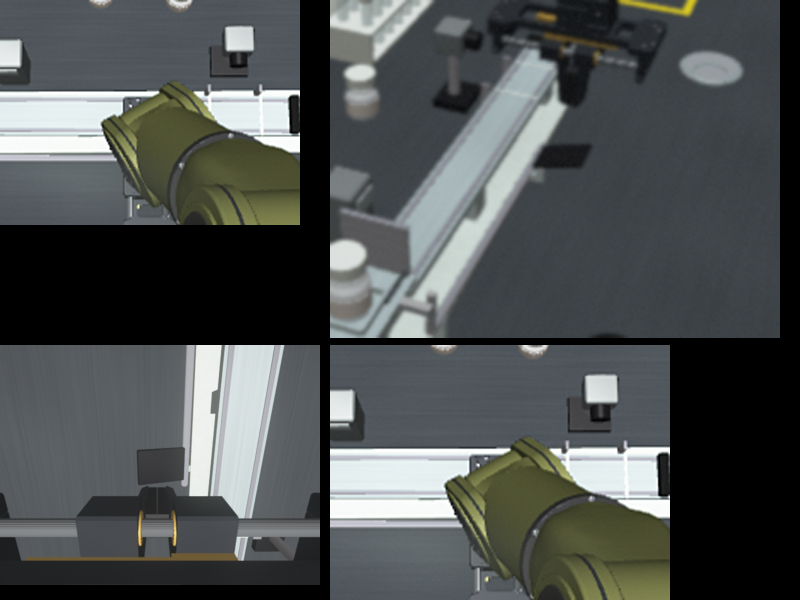

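The side and wrist views show the shut fingertips just above the paddle, which sits at wrist pixel (322,240). I'll check the alignment by projection.

```bash
python3 - <<'E'
from h import *
w=dict(np.load('w1.npz')); T=readout.get_state()['tool_pos']
print('tip',proj(w,T),'pad',proj(w,[.4805,-.033,.063]), 'pad by depth', pt(w,322,240),[pt(w,u,v).round(4) for u,v in((285,215),(360,212),(285,265),(360,262))])
print('depth tip',pt(w,314,300),'edge',[pt(w,314,v).round(3) for v in(270,280,285,290,295,310,330)])
d=w['depth']; print(-w['R'].T@w['t'])
s=dict(np.load('s1.npz'));print('side tip',proj(s,T),'pad',proj(s,[.4805,-.033,.063]),'plate',[pt(s,u,v).round(4) for u,v in((262,283),(262,289),(255,285))])
E
```

```text
tip [np.float64(315.1469906655252), np.float64(273.8434768469356)] pad [np.float64(320.6579729973263), np.float64(246.86851630622448)] pad by depth [ 0.48131356 -0.02838174  0.06307446] [array([ 0.4584, -0.0111,  0.0684]), array([ 0.5059, -0.0116,  0.0554]), array([ 0.4578, -0.0435,  0.0686]), array([ 0.5073, -0.0459,  0.0551])]
depth tip [ 0.4763892  -0.10104346 -0.00128756] edge [array([ 0.476, -0.049,  0.063]), array([ 0.476, -0.082, -0.001]), array([ 0.476, -0.086,  0.   ]), array([ 0.476, -0.092, -0.001]), array([ 0.476, -0.096, -0.   ]), array([ 0.476, -0.11 , -0.001]), array([ 0.477, -0.13 , -0.   ])]
[0.47632099 0.03250748 0.27875843]
side tip [np.float64(345.9759163345311), np.float64(236.35799269147188)] pad [np.float64(343.3791009452163), np.float64(247.0230323204888)] plate [array([0.5679, 0.2654, 0.1485]), array([0.5683, 0.2666, 0.1324]), array([0.587 , 0.2626, 0.1343])]
```

Emit:
drive_tool --series '[{"hand": 0,"dx": 1,"dy": 0.8,"dz": 0.4,"yaw": 0},{"hand": 0,"dx": 1,"dy": 0,"dz": 0,"yaw": 0},{"hand": 0,"dx": 0.7,"dy": 0,"dz": 0,"yaw": 0},{"hand": 0,"dx": 0.2,"dy": 0,"dz": 0,"yaw": 0},{"hand": 0,"dx": 0.2,"dy": 0,"dz": 0,"yaw": 0},{"hand": 0,"dx": 0,"dy": 0,"dz": 0,"yaw": 0},{"hand": 0,"dx": 0,"dy": 0,"dz": 0,"yaw": 0},{"hand": 0,"dx": 0,"dy": 0,"dz": 0,"yaw": 0}]'

```text
clock: 4.25
tool_pos: [0.4803, -0.0304, 0.0634]
eef_rot: [-0.002, 0.707, 0.002, 0.707]
contact_force: [-0.4, -0.0, -0.2]
opening: 0.006
```

```bash
cat >> h.py <<'E'
def jar(s):
    d=s['depth']; v,u=np.nonzero(d>0); z=d[v,u]
    C=np.stack([(u-s['cx'])/s['fx']*z,(v-s['cy'])/s['fy']*z,z]); X=(s['R'].T@(C-s['t'][:,None])).T
    ty=readout.get_state()['tool_pos'][1]
    m=(X[:,0]>.54)&(X[:,0]<.63)&(X[:,1]>ty+.04)&(X[:,1]<.40)&(X[:,2]>.142)&(X[:,2]<.18)
    p=(X[:,0]>.545)&(X[:,0]<.62)&(X[:,1]>ty+.01)&(X[:,1]<.40)&(X[:,2]>.118)&(X[:,2]<.148)
    return m.sum(),X[m].mean(0).round(4) if m.any() else None,np.percentile(X[p,1],[0,2,5]).round(4) if p.any() else None
E
python3 - <<'E'
from h import *
s=dict(np.load('s1.npz')); print(jar(s)); s=dict(np.load('top0.npz')); print(jar(s))
st=readout.get_state(); print(st['tool_pos'],st['contact_force'],st['clock'])
E
```

```text
(np.int64(632), array([0.5721, 0.3018, 0.1581]), array([0.2626, 0.264 , 0.2644]))
(np.int64(500), array([0.5741, 0.2987, 0.1621]), array([0.2574, 0.2579, 0.2581]))
[ 0.48027021 -0.03036547  0.06337864] [-0.40551557 -0.01810126 -0.16858078] 4.25
```

Emit:
drive_tool --series '[{"hand": 0,"dx": 0.2,"dy": 0,"dz": 0,"yaw": 0},{"hand": 0,"dx": 0.1,"dy": 0,"dz": 0,"yaw": 0},{"hand": 0,"dx": 0.1,"dy": 0,"dz": 0,"yaw": 0},{"hand": 0,"dx": 0.1,"dy": 0,"dz": 0,"yaw": 0},{"hand": 0,"dx": 0,"dy": 0,"dz": 0,"yaw": 0},{"hand": 0,"dx": 0,"dy": 0,"dz": 0,"yaw": 0},{"hand": 0,"dx": 0,"dy": 0,"dz": 0,"yaw": 0},{"hand": 0,"dx": 0,"dy": 0,"dz": 0,"yaw": 0}]'

```text
clock: 5.25
tool_pos: [0.4802, -0.0304, 0.0582]
eef_rot: [-0.002, 0.707, 0.002, 0.707]
contact_force: [-0.9, 0.0, -1.2]
opening: 0.006
```

```bash
python3 - <<'E'
from h import *
st=readout.get_state(); print(st['tool_pos'],st['contact_force'],st['clock'])
w=snap('wrist','w2'); a=w['pixels'][:,:,::-1][120:420,160:520]; cv2.imwrite('pics/w2c.png',cv2.resize(a,None,fx=2,fy=2))
print([pt(w,u,v).round(4) for u,v in((285,200),(320,200),(345,200),(285,215),(345,215))])
E
```

```text
[ 0.48019294 -0.03036946  0.0582475 ] [-0.87577989  0.04599486 -1.22620981] 5.25
[array([0.4601, 0.0018, 0.0008]), array([4.845e-01, 1.800e-03, 1.000e-04]), array([ 0.502 ,  0.0018, -0.0006]), array([ 4.598e-01, -9.000e-03, -2.000e-04]), array([ 0.5023, -0.0089, -0.0007])]
```

View pics/w2c.png

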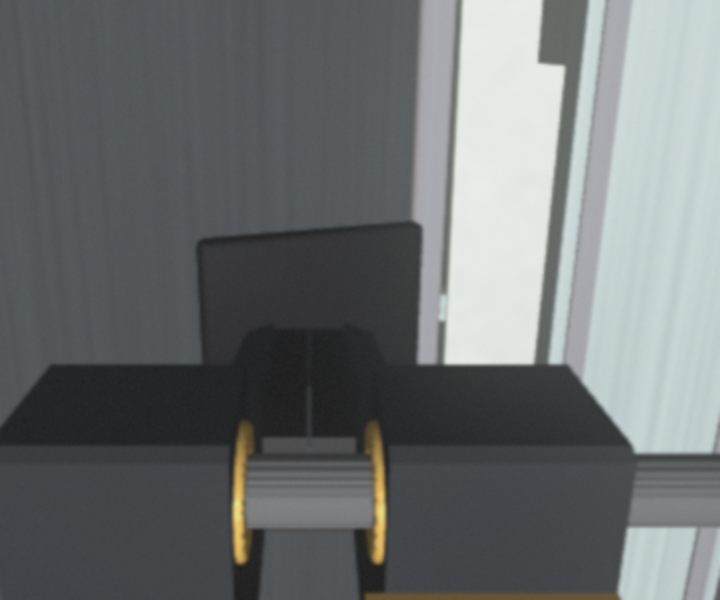

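The shut fingertips are over the paddle, crop (310,330), inside its outline from (200,230) to (420,365). Next I'll read the paddle's tilt from the depth.

```bash
python3 - <<'E'
from h import *
w=dict(np.load('w2.npz')); print([pt(w,u,v).round(4) for u,v in((268,250),(290,250),(320,250),(355,250),(268,270),(355,270))])
E
```

```text
[array([ 0.4565, -0.0132,  0.0694]), array([ 0.4677, -0.0141,  0.0664]), array([ 0.4837, -0.0153,  0.0622]), array([ 0.5034, -0.0173,  0.0556]), array([ 0.4563, -0.0239,  0.0703]), array([ 0.5038, -0.029 ,  0.0563])]
```

Emit:
drive_tool --series '[{"hand": 0,"dx": 0.1,"dy": 0,"dz": 0,"yaw": 0},{"hand": 0,"dx": 0.1,"dy": 0,"dz": 0,"yaw": 0},{"hand": 0,"dx": 0.1,"dy": 0,"dz": 0,"yaw": 0},{"hand": 0,"dx": 0.1,"dy": 0,"dz": 0,"yaw": 0},{"hand": 0,"dx": 0,"dy": 0,"dz": 0,"yaw": 0},{"hand": 0,"dx": 0,"dy": 0,"dz": 0,"yaw": 0},{"hand": 0,"dx": 0,"dy": 0,"dz": 0,"yaw": 0},{"hand": 0,"dx": 0,"dy": 0,"dz": 0,"yaw": 0}]'

```text
clock: 6.3
tool_pos: [0.4802, -0.0304, 0.0543]
eef_rot: [-0.002, 0.707, 0.002, 0.707]
contact_force: [-0.1, 0.4, 0.3]
opening: 0.008
```

```bash
cat >> h.py <<'E'
def tilt(w):
    u,v=np.meshgrid(np.arange(230,380,3),np.arange(225,285,2)); X=np.array([pt(w,a,b) for a,b in zip(u.ravel(),v.ravel())])
    m=(X[:,2]>.03)&(X[:,2]<.085)&(X[:,0]<.506)&(X[:,0]>.45); X=X[m]; A=np.c_[X[:,0]-.48,X[:,1]+.03,np.ones(len(X))]
    c=np.linalg.lstsq(A,X[:,2],rcond=None)[0]; return len(X),c.round(4),'g',round(.35+np.arctan(c[0]),3)
E
python3 - <<'E'
from h import *
for f in('w1','w2'): print(tilt(dict(np.load(f+'.npz'))))
st=readout.get_state(); print(st['tool_pos'],st['contact_force'],st['clock'])
print(tilt(snap('wrist','w3')))
E
```

```text
(720, array([-2.937e-01,  1.000e-04,  6.260e-02]), 'g', np.float64(0.064))
(821, array([-0.2988, -0.0192,  0.0626]), 'g', np.float64(0.06))
[ 0.48019328 -0.03037625  0.05425062] [-0.0711362   0.42642032  0.25221755] 6.3
(801, array([-0.2998, -0.0257,  0.0627]), 'g', np.float64(0.059))
```

```bash
python3 - <<'E'
from h import *
s=snap('side','s3'); T=readout.get_state()['tool_pos']; print(proj(s,T),proj(s,[.4805,-.031,.0627]))
a=s['pixels'][:,:,::-1][190:290,290:410].copy(); a=cv2.resize(a,None,fx=6,fy=6,interpolation=cv2.INTER_CUBIC)
a=cv2.convertScaleAbs(a,alpha=1.6,beta=10); p=proj(s,T); cv2.drawMarker(a,(int((p[0]-290)*6),int((p[1]-190)*6)),(0,0,255),0,12)
cv2.imwrite('pics/s3c.png',a)
print([(v,u,pt(s,u,v).round(3)) for v in(225,232,238,242,246,250) for u in (340,345,350)])
E
```

```text
[np.float64(343.02339944036), np.float64(250.2122564606531)] [np.float64(343.14011958530307), np.float64(247.52445223809974)]
[(225, 340, array([ 0.489, -0.018,  0.141])), (225, 345, array([ 0.479, -0.03 ,  0.136])), (225, 350, array([0.456, 0.006, 0.164])), (232, 340, array([ 0.488, -0.018,  0.12 ])), (232, 345, array([ 0.475, -0.022,  0.12 ])), (232, 350, array([ 0.463, -0.025,  0.122])), (238, 340, array([ 0.487, -0.017,  0.101])), (238, 345, array([ 0.475, -0.024,  0.1  ])), (238, 350, array([ 0.501, -0.169, -0.002])), (242, 340, array([ 0.522, -0.137, -0.001])), (242, 345, array([ 0.508, -0.144, -0.002])), (242, 350, array([ 0.495, -0.149, -0.002])), (246, 340, array([ 0.492, -0.041,  0.058])), (246, 345, array([ 0.478, -0.041,  0.062])), (246, 350, array([ 0.464, -0.04 ,  0.066])), (250, 340, array([ 0.486, -0.022,  0.059])), (250, 345, array([ 0.472, -0.021,  0.064])), (250, 350, array([ 0.458, -0.021,  0.068]))]
```

View pics/s3c.png

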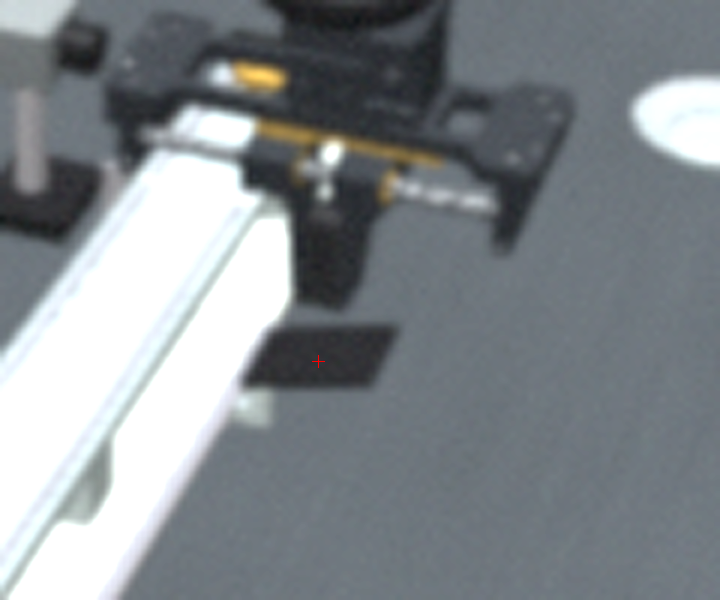

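The side crop shows the fingertip bottom at (330,305), clearly above the paddle, which spans (250..395, 325..385). The nominal TCP marker lies on the paddle, so the shut tips sit higher than the reported TCP. I'll quantify that.

```bash
python3 - <<'E'
from h import *
s=dict(np.load('s3.npz')); d=s['depth']
for u in(338,340,342,344,346,348): print(u,[(v,*pt(s,u,v).round(3)[1:]) for v in range(234,245)])
w=dict(np.load('w3.npz'))
for v in (270,276,280,284,288,292,300,310): print(v,pt(w,305,v).round(3),pt(w,320,v).round(3))
E
```

```text
338 [(234, np.float64(-0.02), np.float64(0.111)), (235, np.float64(-0.019), np.float64(0.108)), (236, np.float64(-0.022), np.float64(0.103)), (237, np.float64(-0.019), np.float64(0.102)), (238, np.float64(-0.02), np.float64(0.098)), (239, np.float64(-0.136), np.float64(0.009)), (240, np.float64(-0.142), np.float64(0.0)), (241, np.float64(-0.144), np.float64(-0.005)), (242, np.float64(-0.136), np.float64(-0.002)), (243, np.float64(-0.131), np.float64(-0.002)), (244, np.float64(-0.051), np.float64(0.055))]
340 [(234, np.float64(-0.017), np.float64(0.114)), (235, np.float64(-0.02), np.float64(0.109)), (236, np.float64(-0.019), np.float64(0.107)), (237, np.float64(-0.018), np.float64(0.104)), (238, np.float64(-0.017), np.float64(0.101)), (239, np.float64(-0.02), np.float64(0.096)), (240, np.float64(-0.017), np.float64(0.095)), (241, np.float64(-0.144), np.float64(-0.003)), (242, np.float64(-0.137), np.float64(-0.001)), (243, np.float64(-0.131), np.float64(-0.001)), (244, np.float64(-0.051), np.float64(0.057))]
342 [(234, np.float64(-0.019), np.float64(0.114)), (235, np.float64(-0.017), n
[... 1662 characters left out ...]
0.019), np.float64(0.106)), (239, np.float64(-0.021), np.float64(0.101)), (240, np.float64(-0.019), np.float64(0.1)), (241, np.float64(-0.148), np.float64(0.0)), (242, np.float64(-0.15), np.float64(-0.004)), (243, np.float64(-0.145), np.float64(-0.004)), (244, np.float64(-0.052), np.float64(0.062))]
270 [ 0.476 -0.025  0.064] [ 0.484 -0.026  0.061]
276 [ 0.476 -0.028  0.065] [ 0.484 -0.029  0.062]
280 [ 0.476 -0.03   0.064] [ 0.484 -0.031  0.062]
284 [ 0.476 -0.033  0.063] [ 0.484 -0.033  0.063]
288 [ 0.476 -0.021  0.096] [ 0.483 -0.021  0.097]
292 [ 0.477 -0.02   0.102] [ 0.483 -0.02   0.102]
300 [ 0.477 -0.02   0.111] [ 0.483 -0.021  0.109]
310 [ 0.477 -0.021  0.118] [ 0.483 -0.02   0.119]
```

```bash
python3 - <<'E'
from h import *
for f in('s3','t1'):
    s=dict(np.load(f+'.npz')); d=s['depth']; v,u=np.nonzero(d>0); z=d[v,u]
    C=np.stack([(u-s['cx'])/s['fx']*z,(v-s['cy'])/s['fy']*z,z]); X=(s['R'].T@(C-s['t'][:,None])).T
    off=np.array([.4802,-.0304,.0543]) if f=='s3' else np.array([.4769,-.0391,.095])
    Y=X-off; m=(abs(Y[:,1])<.06)&(abs(Y[:,0])<.13)&(Y[:,2]>.036)&(Y[:,2]<.2)
    Y=Y[m]
    print(f,'dx bin: zmin, ymin, ymax')
    for a in np.arange(-.12,.12,.015):
        k=(Y[:,0]>=a)&(Y[:,0]<a+.015)
        if k.sum()>3: print(round(a,3),k.sum(),np.percentile(Y[k,2],[1,10]).round(3),Y[k,1].min().round(3),Y[k,1].max().round(3))
E
```

```text
s3 dx bin: zmin, ymin, ymax
-0.105 60 [0.126 0.128] -0.029 0.038
-0.09 166 [0.103 0.112] -0.034 0.039
-0.075 103 [0.114 0.118] -0.032 0.037
-0.06 92 [0.113 0.118] -0.021 0.029
-0.045 292 [0.107 0.119] -0.034 0.037
-0.03 241 [0.05 0.08] -0.02 0.039
-0.015 247 [0.04  0.052] -0.007 0.039
0.0 303 [0.041 0.059] -0.012 0.04
0.015 116 [0.108 0.114] -0.016 0.037
0.03 95 [0.113 0.12 ] -0.022 0.031
0.045 80 [0.113 0.117] -0.024 0.029
0.06 123 [0.114 0.119] -0.028 0.039
0.075 158 [0.103 0.11 ] -0.033 0.04
0.09 16 [0.136 0.141] -0.03 0.034
t1 dx bin: zmin, ymin, ymax
-0.105 69 [0.138 0.141] -0.032 0.032
-0.09 284 [0.14  0.142] -0.034 0.032
-0.075 222 [0.141 0.142] -0.034 0.032
-0.06 85 [0.116 0.118] -0.026 0.024
-0.045 111 [0.116 0.142] 0.002 0.033
-0.03 32 [0.188 0.189] 0.022 0.033
0.06 5 [0.14  0.141] 0.029 0.033
0.075 75 [0.138 0.141] 0.002 0.033
0.09 29 [0.139 0.141] -0.002 0.032
```

Emit:
drive_tool --series '[{"hand": 0,"dx": 0.8,"dy": 0,"dz": 0,"yaw": 0},{"hand": 0,"dx": 0.8,"dy": 0,"dz": 0,"yaw": 0},{"hand": 0,"dx": 0.6,"dy": 0,"dz": 0.4,"yaw": 0},{"hand": 0,"dx": 0.4,"dy": 0,"dz": 0,"yaw": 0},{"hand": 0,"dx": 0.3,"dy": 0,"dz": 0,"yaw": 0},{"hand": 0,"dx": 0.3,"dy": 0,"dz": 0,"yaw": 0},{"hand": 0,"dx": 0.3,"dy": 0,"dz": 0,"yaw": 0},{"hand": 0,"dx": 0,"dy": 0,"dz": 0,"yaw": 0}]'

```text
clock: 7.4
tool_pos: [0.4842, -0.0304, 0.0191]
eef_rot: [-0.002, 0.707, 0.002, 0.707]
contact_force: [0.6, -0.6, -1.1]
opening: 0.006
```

```bash
python3 - <<'E'
from h import *
st=readout.get_state(); print(st['tool_pos'],st['contact_force'],st['clock'])
print(tilt(snap('wrist','w4'))); print(jar(snap('side','s4')))
E
```

```text
[ 0.48416973 -0.03035529  0.01905768] [ 0.61159236 -0.60427026 -1.09703984] 7.4
(643, array([-0.1374, -0.0897,  0.058 ]), 'g', np.float64(0.213))
(np.int64(631), array([0.5719, 0.3017, 0.1581]), array([-0.02  , -0.0057,  0.0004]))
```

Emit:
drive_tool --series '[{"hand": 0,"dx": 0,"dy": 0,"dz": 0,"yaw": 0},{"hand": 0,"dx": 0,"dy": 0,"dz": 0,"yaw": 0},{"hand": 0,"dx": 0,"dy": 0,"dz": 0,"yaw": 0},{"hand": 0,"dx": 0,"dy": 0,"dz": 0,"yaw": 0},{"hand": 0,"dx": 0,"dy": 0,"dz": 0,"yaw": 0},{"hand": 0,"dx": 0,"dy": 0,"dz": 0,"yaw": 0},{"hand": 0,"dx": 0.7,"dy": 0,"dz": 0,"yaw": 0},{"hand": 0,"dx": 0.7,"dy": 0,"dz": 0,"yaw": 0}]'

```text
clock: 8.5
tool_pos: [0.4834, -0.0303, 0.0063]
eef_rot: [-0.002, 0.707, 0.002, 0.707]
contact_force: [-13.7, 2.2, 89.7]
opening: 0.005
```

```bash
cat >> h.py <<'E'
def trav(s,lo=0.0):
    d=s['depth']; v,u=np.nonzero(d>0); z=d[v,u]
    C=np.stack([(u-s['cx'])/s['fx']*z,(v-s['cy'])/s['fy']*z,z]); X=(s['R'].T@(C-s['t'][:,None])).T
    ty=readout.get_state()['tool_pos'][1]; tr=lo
    for _ in range(15):
        zo=X[:,2]+.041*tr
        m=(X[:,0]>.54)&(X[:,0]<.63)&(X[:,1]>ty+.015)&(X[:,1]<.40)&(zo>.142)&(zo<.18)&(abs(X[:,1]-.30+tr)<.1)
        tr=.3017-X[m,1].mean()
    return round(tr,4),m.sum()
E
python3 - <<'E'
from h import *
st=readout.get_state(); s=snap('side','s5'); print(st['tool_pos'],st['contact_force'],st['clock']); print(trav(dict(np.load('s4.npz'))),trav(s),readout.get_state()['tool_pos'])
E
```

```text
[ 0.48339312 -0.03030687  0.00629317] [-13.69258594   2.23668311  89.70306963] 8.5
(np.float64(0.0), np.int64(631)) (np.float64(0.0077), np.int64(626)) [ 0.4833531  -0.03025836  0.00700121]
```

Emit:
drive_tool --series '[{"hand": 0,"dx": -4,"dy": 0,"dz": 0,"yaw": 0},{"hand": 0,"dx": -3,"dy": -0.4,"dz": 1,"yaw": 0},{"hand": 0,"dx": 0,"dy": -0.4,"dz": 3,"yaw": 0},{"hand": 0,"dx": 0,"dy": -0.4,"dz": 3,"yaw": 0},{"hand": 0,"dx": 0,"dy": -0.4,"dz": 2,"yaw": 0},{"hand": 0,"dx": 0,"dy": -0.4,"dz": 1.2,"yaw": 0},{"hand": 0,"dx": 0,"dy": -0.2,"dz": 0.2,"yaw": 0},{"hand": 0,"dx": 0,"dy": 0,"dz": 0,"yaw": 0}]'

```text
clock: 9.55
tool_pos: [0.5876, -0.052, 0.0747]
eef_rot: [-0.002, 0.707, 0.002, 0.707]
contact_force: [-0.4, 0.4, -0.4]
opening: 0.005
```

```bash
python3 - <<'E'
from h import *
st=readout.get_state(); s=snap('side','s6'); print(st['tool_pos'],st['contact_force'],st['clock']); print(trav(s,.15),trav(s,.2),readout.get_state()['clock'])
d=s['depth']; v,u=np.nonzero(d>0); z=d[v,u]
C=np.stack([(u-s['cx'])/s['fx']*z,(v-s['cy'])/s['fy']*z,z]); X=(s['R'].T@(C-s['t'][:,None])).T
m=(abs(X[:,0]-.583)<.04)&(X[:,2]>.105)&(X[:,2]<.17)
print(np.histogram(X[m,1],np.arange(-.1,.4,.01)))
# rough region near fingers
t=st['tool_pos'];m=(abs(X[:,0]-t[0])<.03)&(abs(X[:,1]-t[1])<.03)&(X[:,2]>.09)&(X[:,2]<.17);print(np.percentile(X[m],[2,50,98],axis=0).round(3) if m.any() else 0)
E
```

```text
[ 0.58759758 -0.05198431  0.07469741] [-0.44115358  0.42289276 -0.4480912 ] 9.55
(np.float64(0.205), np.int64(461)) (np.float64(0.205), np.int64(461)) 9.6
(array([  0,   0,   0,   2,  19, 164,  39,   0,   0,   0,   0,   0,   0,
         0,   0,  49, 300,   0,   0,   0,  31,  62, 100, 227,  33,   0,
         0,   0,   0,   0,   0,   0,   0,   0,   0,   0,   0,   0,   0,
         0,   0,   0,   0,   0,   0,   0,   0,   0,  28]), array([-1.00000000e-01, -9.00000000e-02, -8.00000000e-02, -7.00000000e-02,
       -6.00000000e-02, -5.00000000e-02, -4.00000000e-02, -3.00000000e-02,
       -2.00000000e-02, -1.00000000e-02, -5.55111512e-17,  1.00000000e-02,
        2.00000000e-02,  3.00000000e-02,  4.00000000e-02,  5.00000000e-02,
        6.00000000e-02,  7.00000000e-02,  8.00000000e-02,  9.00000000e-02,
        1.00000000e-01,  1.10000000e-01,  1.20000000e-01,  1.30000000e-01,
        1.40000000e-01,  1.50000000e-01,  1.60000000e-01,  1.70000000e-01,
        1.80000000e-01,  1.90000000e-01,  2.00000000e-01,  2.10000000e-01,
        2.20000000e-01,  2.30000000e-01,  2.40000000e-01,  2.50000000e-01,
        2.60000000e-01,  2.70000000e-01,  2.80000000e-01,  2.90000000e-01,
        3.00000000e-01,  3.10000000e-01,  3.20000000e-01,  3.30000000e-01,
        3.40000000e-01,  3.50000000e-01,  3.60000000e-01,  3.70000000e-01,
        3.80000000e-01,  3.90000000e-01]))
[[ 0.569 -0.057  0.113]
 [ 0.587 -0.042  0.143]
 [ 0.602 -0.038  0.168]]
```

Travel is about 0.203 at 9.55 s, and the finger face is at travel ≈ 0.300. Next I'll optimise a gentle go-along profile over the uncertainty.

```bash
cat > opt.py <<'E'
import numpy as np
from scipy.optimize import differential_evolution as DE
s4=dict(np.load('s4.npz'));s6=dict(np.load('s6.npz'))
def pm(s,lo,hi):
    d=s['depth']; v,u=np.nonzero(d>0); z=d[v,u]; C=np.stack([(u-s['cx'])/s['fx']*z,(v-s['cy'])/s['fy']*z,z]); X=(s['R'].T@(C-s['t'][:,None])).T
    m=(abs(X[:,0]-.583)<.035)&(X[:,2]>.115)&(X[:,2]<.145)&(X[:,1]>lo)&(X[:,1]<hi); return np.median(X[m,1]),m.sum()
a,b=pm(s4,.255,.28),pm(s6,.04,.075); print(a,b,'travel',a[0]-b[0]); P0=a[0]-b[0]
S=[]
for dp in(-.006,0,.006):
  for dv in(-.02,0,.02):
    for lag in(.01,.05): S.append((P0+dp,.262+dv,lag,1.14*(.85+dv*5),2.5))
S=np.array(S).T; p0,v0,lag,m,c=S
def sim(rows,full=False):
    dt=.004; n=int(2.3/dt); p=p0.copy(); v=v0.copy(); s=np.zeros_like(p); mx=s.copy(); out=[]
    kn=np.r_[0,.05+np.arange(len(rows)+1)*.125]; F=np.r_[.3,.3,.3+np.cumsum(rows)/100]
    for i in range(n):
        t=i*dt; f=np.interp(t-lag,kn,F); vf=(np.interp(t+dt-lag,kn,F)-f)/dt
        sn=np.maximum(p-f,0); sd=np.where(sn>0,v-vf,0); N=np.where(sn>0,np.maximum(100*sn+c*sd,0),0)
        v=np.maximum(v+dt*(.4*m-1.14*v-N)/m,-.2); p=p+dt*v; mx=np.maximum(mx,sn)
        if full and i%25==0: out.append((round(t,2),p.min().round(3),p.max().round(3),v.max().round(3),sn.max().round(4)))
    return (mx,p,v,out)
def cost(r):
    mx,p,v,_=sim(r); return mx.max()*1000+.3*mx.mean()*1000+np.sum(np.maximum(abs(p-.445)-.015,0))*1000+ .1*np.sum(np.diff(r)**2)
if __name__=='__main__':
    R=DE(cost,[(0,3.5)]*12,maxiter=60,popsize=8,seed=1,polish=False); r=np.round(R.x,1); mx,p,v,o=sim(r,True); print(r,r.sum(),mx.max(),mx.mean(),p.min(),p.max(),abs(v).max())
    for x in o: print(*x)
E
python3 opt.py
```

```text
(np.float64(0.2657525497038329), np.int64(224)) (np.float64(0.06225993337065872), np.int64(177)) travel 0.20349261633317417
[0.1 0.7 2.6 2.5 2.6 2.1 1.9 1.3 1.  0.3 0.2 0. ] 15.3 0.010950893444552912 0.009345563244379391 0.4560589874000376 0.45698846512654745 0.0026534627242965755
0.0 0.198 0.211 0.282 0.0
0.1 0.223 0.239 0.292 0.0
0.2 0.248 0.269 0.301 0.0
0.3 0.274 0.3 0.309 0.0
0.4 0.301 0.331 0.316 0.009
0.5 0.327 0.358 0.313 0.0101
0.6 0.355 0.379 0.299 0.0109
0.7 0.379 0.398 0.277 0.01
0.8 0.396 0.415 0.255 0.0105
0.9 0.415 0.43 0.196 0.01
1.0 0.43 0.441 0.178 0.0092
1.1 0.441 0.45 0.123 0.0101
1.2 0.449 0.458 0.083 0.01
1.3 0.455 0.461 0.052 0.0102
1.4 0.457 0.461 0.017 0.0082
1.5 0.456 0.458 -0.005 0.0053
1.6 0.455 0.457 0.005 0.004
1.7 0.455 0.457 0.012 0.0039
1.8 0.455 0.458 0.018 0.0048
1.9 0.456 0.458 0.012 0.0053
2.0 0.457 0.459 0.004 0.0057
2.1 0.456 0.458 -0.002 0.0051
2.2 0.456 0.457 -0.001 0.0041
```

Emit:
drive_tool --series '[{"hand": 0,"dx": 0,"dy": -0.1,"dz": 0,"yaw": 0},{"hand": 0,"dx": 0,"dy": -0.8,"dz": 0,"yaw": 0},{"hand": 0,"dx": 0,"dy": -2.6,"dz": 0,"yaw": 0},{"hand": 0,"dx": 0,"dy": -2.5,"dz": 0,"yaw": 0},{"hand": 0,"dx": 0,"dy": -2.5,"dz": 0,"yaw": 0},{"hand": 0,"dx": 0,"dy": -2.1,"dz": 0,"yaw": 0},{"hand": 0,"dx": 0,"dy": -1.8,"dz": 0,"yaw": 0},{"hand": 0,"dx": 0,"dy": -1.3,"dz": 0,"yaw": 0}]'

```text
clock: 10.6
tool_pos: [0.5889, -0.1898, 0.0752]
eef_rot: [-0.002, 0.707, 0.002, 0.707]
contact_force: [-0.9, -0.6, -0.5]
opening: 0.003
```

Emit:
drive_tool --series '[{"hand": 0,"dx": 0,"dy": -0.9,"dz": 0,"yaw": 0},{"hand": 0,"dx": 0,"dy": -0.4,"dz": 0,"yaw": 0},{"hand": 0,"dx": 0,"dy": -0.2,"dz": 0,"yaw": 0},{"hand": 0,"dx": 0,"dy": 0,"dz": 0,"yaw": 0},{"hand": 0,"dx": 0,"dy": 0,"dz": 0,"yaw": 0},{"hand": 0,"dx": 0,"dy": 0,"dz": 0,"yaw": 0},{"hand": 0,"dx": 0,"dy": 0,"dz": 0,"yaw": 0},{"hand": 0,"dx": 0,"dy": 0,"dz": 0,"yaw": 0}]'

```text
clock: 11.6
tool_pos: [0.5892, -0.2038, 0.0752]
eef_rot: [-0.002, 0.707, 0.002, 0.707]
contact_force: [-0.5, -0.2, 0.2]
opening: 0.005
```

```bash
python3 - <<'E'
from h import *
from opt import pm
st=readout.get_state(); s=snap('side','s7'); print(st['tool_pos'],st['contact_force'],st['clock'])
print(pm(s,st['tool_pos'][1]+.012,-.15),pm(s,-.25,-.1),trav(s,.45))
a=s['pixels'][:,:,::-1][130:330,220:440]; t=snap('top','t7')['pixels'][:,:,::-1][130:300,300:480]
cv2.imwrite('pics/f7.png',np.hstack([cv2.resize(a,(440,400)),cv2.resize(t,(360,400))]))
E
```

```text
(np.float64(0.2657525497038329), np.int64(224)) (np.float64(0.06225993337065872), np.int64(177)) travel 0.20349261633317417
[ 0.58915756 -0.20379801  0.07522372] [-0.51316953 -0.19705899  0.16722892] 11.6
(np.float64(-0.18705534592225928), np.int64(159)) (np.float64(-0.18442063387905233), np.int64(302)) (np.float64(0.452), np.int64(287))
```

View pics/f7.png

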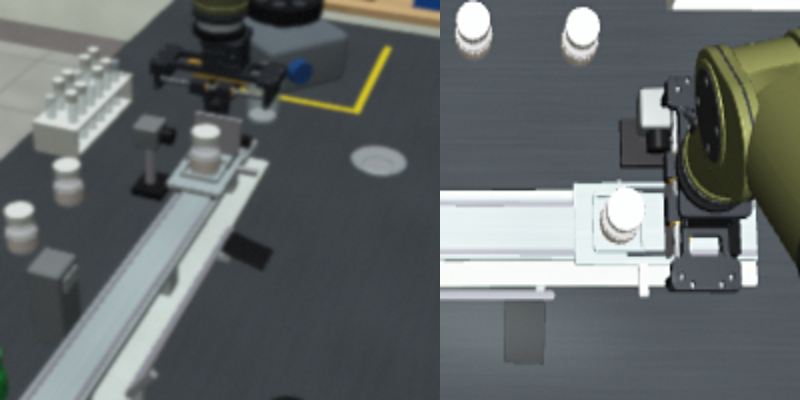

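The views show the carriage at rest against the fingertips, with the jar upright at (205,150) in the side crop and (625,215) in the top crop. Travel is about 0.453, inside the bay. Now I hold.

Emit:
drive_tool --series '[{"hand": 0,"dx": 0,"dy": 0,"dz": 0,"yaw": 0},{"hand": 0,"dx": 0,"dy": 0,"dz": 0,"yaw": 0},{"hand": 0,"dx": 0,"dy": 0,"dz": 0,"yaw": 0},{"hand": 0,"dx": 0,"dy": 0,"dz": 0,"yaw": 0},{"hand": 0,"dx": 0,"dy": 0,"dz": 0,"yaw": 0},{"hand": 0,"dx": 0,"dy": 0,"dz": 0,"yaw": 0},{"hand": 0,"dx": 0,"dy": 0,"dz": 0,"yaw": 0},{"hand": 0,"dx": 0,"dy": 0,"dz": 0,"yaw": 0}]'

```text
clock: 12.7
tool_pos: [0.5891, -0.2038, 0.0752]
eef_rot: [-0.002, 0.707, 0.002, 0.707]
contact_force: [-0.1, -0.9, -0.4]
opening: 0.005
```

Emit:
drive_tool --series '[{"hand": 0,"dx": 0,"dy": 0,"dz": 0,"yaw": 0},{"hand": 0,"dx": 0,"dy": 0,"dz": 0,"yaw": 0},{"hand": 0,"dx": 0,"dy": 0,"dz": 0,"yaw": 0},{"hand": 0,"dx": 0,"dy": 0,"dz": 0,"yaw": 0},{"hand": 0,"dx": 0,"dy": 0,"dz": 0,"yaw": 0},{"hand": 0,"dx": 0,"dy": 0,"dz": 0,"yaw": 0},{"hand": 0,"dx": 0,"dy": 0,"dz": 0,"yaw": 0},{"hand": 0,"dx": 0,"dy": 0,"dz": 0,"yaw": 0}]'

```text
clock: 13.7
tool_pos: [0.589, -0.2038, 0.0752]
eef_rot: [-0.002, 0.707, 0.002, 0.707]
contact_force: [0.6, 0.7, 0.2]
opening: 0.008
```

Emit:
drive_tool --series '[{"hand": 0,"dx": 0,"dy": 0,"dz": 0,"yaw": 0},{"hand": 0,"dx": 0,"dy": 0,"dz": 0,"yaw": 0},{"hand": 0,"dx": 0,"dy": 0,"dz": 0,"yaw": 0},{"hand": 0,"dx": 0,"dy": 0,"dz": 0,"yaw": 0},{"hand": 0,"dx": 0,"dy": 0,"dz": 0,"yaw": 0},{"hand": 0,"dx": 0,"dy": 0,"dz": 0,"yaw": 0},{"hand": 0,"dx": 0,"dy": 0,"dz": 0,"yaw": 0},{"hand": 0,"dx": 0,"dy": 0,"dz": 0,"yaw": 0}]'

```text
clock: 14.7
tool_pos: [0.5891, -0.2038, 0.0752]
eef_rot: [-0.002, 0.707, 0.002, 0.707]
contact_force: [0.2, -0.8, 0.1]
opening: 0.005
```

Emit:
drive_tool --series '[{"hand": 0,"dx": 0,"dy": 0,"dz": 0,"yaw": 0},{"hand": 0,"dx": 0,"dy": 0,"dz": 0,"yaw": 0},{"hand": 0,"dx": 0,"dy": 0,"dz": 0,"yaw": 0},{"hand": 0,"dx": 0,"dy": 0,"dz": 0,"yaw": 0},{"hand": 0,"dx": 0,"dy": 0,"dz": 0,"yaw": 0},{"hand": 0,"dx": 0,"dy": 0,"dz": 0,"yaw": 0},{"hand": 0,"dx": 0,"dy": 0,"dz": 0,"yaw": 0},{"hand": 0,"dx": 0,"dy": 0,"dz": 0,"yaw": 0}]'

```text
clock: 15.7
tool_pos: [0.5891, -0.2038, 0.0753]
eef_rot: [-0.002, 0.707, 0.002, 0.707]
contact_force: [0.0, -0.5, 0.4]
opening: 0.008
```

```bash
python3 - <<'E'
from h import *
from opt import pm
s=snap('side','s8'); st=readout.get_state(); p=pm(s,st['tool_pos'][1]+.012,-.15); t=trav(s,.45); print(st['tool_pos'],st['clock'],p,t)
if abs(t[0]-.452)<.004: workorder.finish_job(); print('handed in')
E
```

```text
(np.float64(0.2657525497038329), np.int64(224)) (np.float64(0.06225993337065872), np.int64(177)) travel 0.20349261633317417
[ 0.58905156 -0.2038033   0.0752439 ] 15.75 (np.float64(-0.18676657491083629), np.int64(153)) (np.float64(0.4524), np.int64(282))
the job is handed in; nothing more can be done
handed in
```

I pressed the paddle and let the carriage roll untouched past the reader. I caught it from downhill with the shut fingertips and held it still in the bay for over 4 s. The job was handed in at 15.8 s with the fingers still holding it.

**Last checks:**
- **Position:** travel read 0.452 m at 11.6 s and again at 15.75 s, so the carriage is steady and inside 0.40 to 0.48 m.
- **Jar and surroundings:** the jar stood upright in the picture at 11.6 s. I did not measure the bystanders, but nothing in that picture looked displaced.

**What disagreed or stayed uncertain:**
- **Fingertip height:** the real fingertips sat about 39 mm above the reported TCP. Two cameras agreed on this, so I corrected for it.
- **Paddle press:** the paddle hit its stop harder than planned. The force read about 90 N, below the 120 N wrist limit.
- **Contact force:** the force sensor's noise of about ±1 N hid the roughly 0.3 N push on the plate. Contact with the fingers is inferred from the depth images and from the carriage standing still on the slope.
- **Spring travel:** the peak push-in was not measured. My simulation gave about 9 mm on average and 11 mm at worst for nearly the same profile. That worst case is slightly over the 10 mm asked but under the 13 mm limit.

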